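# Turn the rotating bar rack until the shaker faces front

## Task

Bring the steel cocktail shaker to the front of the rotating bamboo rack: push the rack's rim or its rim posts round with the fingers, either way, until the shaker stands centred behind the fixed wooden tongue that sticks out from under the deck, then let go. Touch only the rack: do not touch, lift or topple anything that stands on it, and leave the tumbler and the canister beside it where they are.

Things in the scene. Friction and masses are not known exactly. Their poses are not given: they have to be found in the camera images.
- rack_base: Fixed dark-wood foot of the rack: disc 230 mm across, 12 mm high, hidden under the deck, with one straight tongue (30 mm wide, 8 mm high) lying on the counter out to 220 mm from the axis; its last 58 mm show beyond the deck. It marks the front and never turns. Origin: on the turning axis at counter height; the tongue points along this frame's -x, z up. Foot turned up to 35 degrees either way.
- rack (a joint): Deck angle (rad), positive counter-clockwise from above, endless. Bamboo disc 324 mm across, top face 30 mm above the counter. 8 bamboo posts, 12 mm thick with 16 mm ball tops, 93 mm above the counter, stand on the rim 150 mm from the axis, 45 degrees apart; at 0 one is over the tongue. About 1.5 N on a post turns it; it stops within 2 degrees when the push ends. What stands on it rides along.
- post (a point): Centre of the ball on top of one of the eight equal rim posts, 150 mm from the axis, 85 mm above the counter; it turns with the deck (the post over the tongue at joint value 0).
- shaker: Small steel cocktail shaker with a stepped screw-top cap, the tallest thing on the rack: 105 mm tall, 54 mm across at the foot, 62 mm at the shoulder, 28 mm cap; stands on the deck about 80 mm from the axis; five things stand round it 72 degrees apart, in any order except that the mug starts at the tongue. Origin: centre of its underside, z up.
- mug: White mug, 74 mm across, 85 mm high, handle towards the rack's middle; stands on the deck 80 mm from the axis, at the tongue at the start. Origin: centre of its underside, z up.
- bulb: Silicone baster bulb, dark, pear-shaped with a flat collar for a foot, 52 mm across, 71 mm high; stands on the deck about 80 mm from the axis; five things stand round it 72 degrees apart, in any order except that the mug starts at the tongue. Origin: centre of its underside, z up.
- jar: Glass jar with a wooden cap, 52 mm across, 75 mm high; stands on the deck about 80 mm from the axis; five things stand round it 72 degrees apart, in any order except that the mug starts at the tongue. Origin: centre of its underside, z up.
- jigger: Steel hourglass-shaped double jigger, 44 mm across, 75 mm high; stands on the deck about 80 mm from the axis; five things stand round it 72 degrees apart, in any order except that the mug starts at the tongue. Origin: centre of its underside, z up.
- canister: Closed aluminium canister on the counter right of the rack, 72 mm across, 100 mm high. Origin: centre of its underside.
- tumbler: Terracotta tumbler on the counter left of the rack, 68 mm across, 90 mm high. Origin: centre of its underside.
Things that resemble listed ones, but are neither listed nor needed, are in the scene too. What is shaped like the jigger but pink is not meant. Leave any purple look-alike of the shaker alone.

How it is judged:
At the end, for the whole second after the job is handed in: The shaker's middle is within 15 mm of the tongue's centre line and at least 55 mm from the axis on the tongue's side; all five things stand upright on the deck (within 0.1 rad, 6 mm in height, 130 mm of the axis); the rack is at rest (under 0.03 rad/s) (x of shaker in the frame of rack_base below -0.055 m and y of shaker in the frame of rack_base between -0.015 and 0.015 m and angle between each of mug, shaker, bulb, jar, jigger's own z axis and vertical below 0.1 rad and height (world z) of mug between 0.024 and 0.036 m and horizontal distance between each of mug, shaker, bulb, jar, jigger and rack_base below 0.13 m and height (world z) of shaker between 0.024 and 0.036 m and height (world z) of bulb between 0.024 and 0.036 m and height (world z) of jar between 0.024 and 0.036 m and height (world z) of jigger between 0.024 and 0.036 m and velocity of joint rack between -0.03 and 0.03 rad/s); the robot touches nothing.
It fails at once if the robot touches something that stands on the rack (more than 0.5 N) (contact force between any of the fingers, the arm and mug above 0.5 N or contact force between any of the fingers, the arm and shaker above 0.5 N or contact force between any of the fingers, the arm and bulb above 0.5 N or contact force between any of the fingers, the arm and jar above 0.5 N or contact force between any of the fingers, the arm and jigger above 0.5 N).
It fails at once if something on the rack is lifted more than 12 mm off the deck (height (world z) of any of mug, shaker, bulb, jar, jigger above 0.042 m).
It fails at once if something on the rack topples (over 0.5 rad) (angle between any of mug, shaker, bulb, jar, jigger's own z axis and vertical above 0.5 rad).
It fails at once if the tumbler or the canister is moved more than 20 mm (distance of any of canister, tumbler from where it was at the start of the episode above 0.02 m).
It also fails if it takes over 58 s, if anything falls off the work surface, if the arm or the gripper's body presses on something with over 40 N, if the wrist force passes 120 N, or if a joint passes its speed limit or range.

## Robot

A 6-joint arm with a two-finger parallel gripper is mounted at the origin on the work surface. World frame = base frame: x ahead of the robot, y to its left, z up, the work surface at z = 0. Lengths are in m, angles in rad, forces in N, time in s.
With the tool pointing down it reaches from about 0.375 to 0.925 m from the base axis. Payload 5.7 kg.
Tool frame: the origin (TCP) lies on the centre line of the jaws, within the pads' length; the fingertips stand 19 mm ahead of it and the grasp point (between the pads) is the TCP (arm.tips_ahead is the distance from the TCP to the fingertips, in m); z points along the fingers, y is the direction in which the jaws open and shut (so a half turn about z gives the same grasp; the last joint's range is limited). The gripper opens to 88 mm and grips with 3 to 60 N. Pads are 20 mm wide; open, the fingers measure 115 mm over their backs; the gripper's body (75 mm by 178 mm) begins 61 mm behind the grasp point.
Start: joints at [-1.381, 0.359, 1.51, -0, 1.272, -0.115], TCP at [0.18, -0.572, 0.242] pointing down, gripper open.
Joint ranges: [-2.97, 2.97], [-1.01, 2.36], [0.21, 2.38], [-0.96, 4.11], [0.2, 2.71], [-2.98, 2.98]. Speed limits (rad/s): [2.39, 2.39, 3.14, 3.14, 3.14, 3.14].

## Interface

Orientations are given as a 3x3 rotation matrix whose columns are the frame's x, y, z axes.
In Python, from rig import arm gives the robot as it stands. Calls block until the motion is done:
- arm.goto(position, orientation): joint-space move of the TCP to a pose.
- arm.move_linear(position, velocity=0.15, rot=None, stop_force=None): straight line of the TCP; rot=None keeps the orientation; velocity is the mean speed in m/s. With stop_force (N) it stops when the force on the tool has changed by that much, and returns True; else False.
- arm.move_j(angles): joint-space move.
- arm.grip(opening, grasp_force=None): opening from 0.0 (shut) to 1.0 (fully open); grasp_force is the grip in N (None keeps the last); returns when the fingers have stopped.
- arm.dwell(seconds).
- arm.inverse_kinematics(position, orientation): joint angles nearest the present ones, or None.
- arm.grab_frame(name): name is "side" or "top"; returns a dict with "frame" (420x560x3 uint8, red, green, blue), "fx", "fy", "cx", "cy" (pixels), "extrinsics" (4x4, takes a point from world to camera coordinates). Camera axes: x right, y up, looking along -z (the intrinsics and any distortion apply to the point x, -y, -z); pixel columns grow to the right and rows downward; lengths in m; the calibration is good to about 2 mm. A picture is of the moment at which its call begins. There is no depth.
A pose or a line that the arm cannot do raises arm.IKError and nothing moves.
- arm.close_job(): hands the job in, once; it reports no verdict.
Readings, each from a call of its own:
- arm.current_t(): time.
- arm.current_q(): joint angles.
- arm.current_qvel(): joint speeds.
- arm.current_joint_torque(): joint torques, N m.
- arm.current_position(): TCP position.
- arm.current_eef_rot(): TCP orientation.
- arm.current_wrist_force(): force on the tool from outside, world axes, zero at the start.
- arm.current_moment(): the same for the moment, N m.
- arm.current_finger_gap(): opening from 0.0 (shut) to 1.0 (fully open).
Only numpy, scipy, OpenCV 4.12 (cv2) and the standard library are available. Lean on these libraries where they do the work, as an engineer would, in place of code of your own. Each camera call takes 0.05 s, during which the arm holds its last target.

## Working session

There is one attempt and no reset: what is moved stays moved. The work goes in short steps, each a Python script; the robot and the scene stay as the last script left them, time stands still between calls to the robot, and variables do not carry over. Pictures are saved under pics/ and viewed, and the job is handed in when it is done.

```bash
mkdir -p pics; ls; python3 - <<'E'
from rig import arm
import cv2
for n in("side","top"):
    f=arm.grab_frame(n); cv2.imwrite(f"pics/{n}0.png",f["frame"][:,:,::-1]); print(n,f["fx"],f["fy"],f["cx"],f["cy"],[k for k in f]); print(f["extrinsics"].round(4))
print(arm.current_t(),arm.tips_ahead)
E
```

```text
pics
side 472.924866799447 472.924866799447 275.8069211280204 206.2600694022452 ['frame', 'fx', 'fy', 'cx', 'cy', 'extrinsics']
[[-0.7261 -0.6875 -0.0075  0.4571]
 [ 0.3624 -0.3919  0.8456 -0.2929]
 [-0.5843  0.6113  0.5338 -0.7462]
 [ 0.      0.      0.      1.    ]]
top 515.7360948700486 515.7360948700486 280.64760862050485 211.69885361936323 ['frame', 'fx', 'fy', 'cx', 'cy', 'extrinsics']
[[ 0.0149 -0.9994 -0.0298  0.0148]
 [ 0.9963  0.0123  0.0855 -0.6118]
 [-0.0851 -0.031   0.9959 -1.2256]
 [ 0.      0.      0.      1.    ]]
0.1 0.019
```

View pics/side0.png

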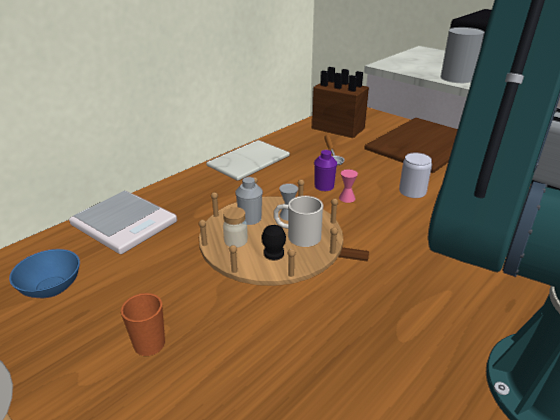

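View pics/top0.png

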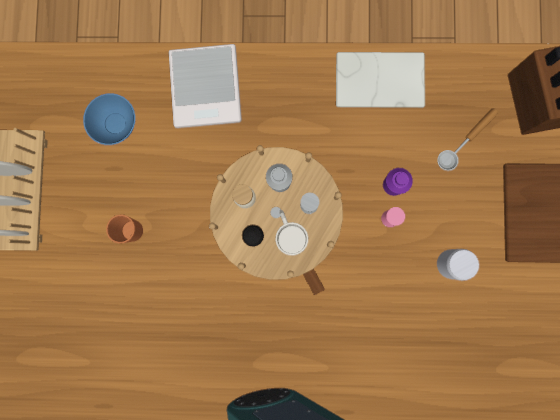

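The side view shows the rack centred near (272,235), the tongue at (355,254) and the grey shaker at (249,200). In the top view the rack is at (276,213), the tongue tip at (318,290), and the shaker at (279,177). The purple look-alike stands off the rack at top (398,182). The pink jigger is at (393,217). Next I'll enlarge the rack and measure.

```bash
cat > h.py <<'E'
import numpy as np, cv2
from rig import arm
def ray(f,u,v,z):
    T=f["extrinsics"];R=T[:3,:3];c=-R.T@T[:3,3]
    d=R.T@np.array([(u-f["cx"])/f["fx"],-(v-f["cy"])/f["fy"],-1]);s=(z-c[2])/d[2];return c+s*d
def proj(f,p):
    q=f["extrinsics"][:3,:3]@np.array(p)+f["extrinsics"][:3,3]
    return np.array([f["cx"]+f["fx"]*q[0]/-q[2], f["cy"]-f["fy"]*q[1]/-q[2]])
E
python3 - <<'E'
from h import *
f=arm.grab_frame("top");im=f["frame"]
c=im[140:310,195:365][:,:,::-1];a=cv2.resize(c,(600,600),interpolation=cv2.INTER_CUBIC);cv2.imwrite("pics/c1.png",a)
for n,uv in dict(C=(276,213),tip=(318,290)).items(): print(n,ray(f,*uv,0.03 if n=="C" else .008))
hsv=cv2.cvtColor(im,cv2.COLOR_RGB2HSV)
for uv in [(250,170),(314,282),(300,320),(230,230),(220,300)]: print(uv,hsv[uv[1],uv[0]])
E
```

```text
C [0.6079442  0.03427028 0.03      ]
tip [ 0.42355885 -0.06977378  0.008     ]
(250, 170) [ 17 105 185]
(314, 282) [ 12 149 116]
(300, 320) [ 16 151 166]
(230, 230) [ 18  98 204]
(220, 300) [ 15 149 164]
```

View pics/c1.png

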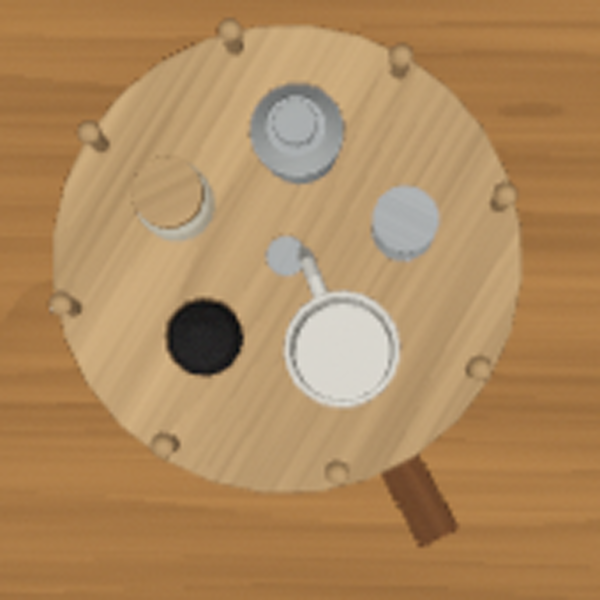

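The crop confirms it. The steel stepped-cap thing at crop (297,130) is the shaker, standing on the deck. The jigger (405,222), mug (343,348), bulb (205,337) and jar (175,195) are the other four. Now for precise numbers.

```bash
cat >> h.py <<'E'
def axis(f):
    hsv=cv2.cvtColor(f["frame"],cv2.COLOR_RGB2HSV).astype(int)
    m=((hsv[...,1]<128)&(hsv[...,2]>140)&(hsv[...,0]>8)&(hsv[...,0]<25)).astype(np.uint8)
    m=cv2.morphologyEx(m,cv2.MORPH_OPEN,np.ones((5,5)))
    w=np.zeros_like(m);w[120:320,180:370]=1;m*=w
    c=max(cv2.findContours(m,0,1)[0],key=cv2.contourArea);c=cv2.convexHull(c)[:,0]
    mm=np.zeros_like(m);cv2.fillConvexPoly(mm,c,1)
    c=max(cv2.findContours(mm,0,1)[0],key=cv2.contourArea)[:,0]
    P=np.array([ray(f,u,v,.03)[:2] for u,v in c])
    A=np.c_[2*P,np.ones(len(P))];s=np.linalg.lstsq(A,(P**2).sum(1),rcond=None)[0]
    r=np.sqrt(s[2]+s[0]**2+s[1]**2);return s[:2],r
def tongue(f,C):
    hsv=cv2.cvtColor(f["frame"],cv2.COLOR_RGB2HSV).astype(int)
    m=((hsv[...,2]<135)&(hsv[...,0]<16)&(hsv[...,1]>100)).astype(np.uint8)
    w=np.zeros_like(m);w[262:305,290:340]=1;m*=w
    n,l,st,ce=cv2.connectedComponentsWithStats(m);i=1+np.argmax(st[1:,4])
    v,u=np.nonzero(l==i)
    P=np.array([ray(f,a,b,.008)[:2] for a,b in zip(u,v)]);return P,len(u)
E
python3 - <<'E'
from h import *
f=arm.grab_frame("top")
C,r=axis(f);print("C",C,r)
P,n=tongue(f,C);mu=P.mean(0);w=np.linalg.svd(P-mu)[2][0]
print(n,mu,"dir from C",np.degrees(np.arctan2(*(mu-C)[::-1])),"pca",np.degrees(np.arctan2(w[1],w[0])),"dist",np.linalg.norm(mu-C), "ext",np.ptp((P-mu)@w),np.ptp((P-mu)@[-w[1],w[0]]))
s=170/600
def cr(x,y): return (195+x*s-.5,140+y*s-.5)
for n,(x,y,z) in dict(cap=(294,121,.135),mug=(342,349,.115),bulb=(205,337,.08),jig=(406,214,.105),jar=(167,190,.105)).items():
    p=ray(f,*cr(x,y),z)[:2]-C; print(n,np.hypot(*p),np.degrees(np.arctan2(p[1],p[0])))
for x,y in [(230,28),(400,54),(505,191),(480,367),(337,473),(164,443),(62,303),(89,130)]:
    p=ray(f,*cr(x,y),.085)[:2]-C; print("post",np.hypot(*p),np.degrees(np.arctan2(p[1],p[0])))
for n in ("tumb",(124,229)),("can",(462,265)): print(n[0],ray(f,*n[1],.09))
f=arm.grab_frame("side")
E
```

```text
C [0.60998004 0.03501772] 0.16104322352873932
294 [ 0.44359185 -0.05874526] dir from C -150.59789657813928 pca -150.52554476799332 dist 0.1909882829579115 ext 0.05791137219240315 0.031091129567963553
cap 0.07746827211465653 -5.631897825305253
mug 0.0768061707699678 -148.93386317267607
bulb 0.07706247207879184 138.79934015530563
jig 0.08264583705797496 -74.50677520064349
jar 0.0833070382704002 64.46846371504407
post 0.15173985275409202 14.398510226785257
post 0.1505778193957823 -29.91773196500585
post 0.1502471336947728 -74.49456097421572
post 0.14950684829990635 -120.20703837848046
post 0.14984755236196035 -165.64053324083133
post 0.1483439530065554 149.2991339716221
post 0.1495483489721202 104.38448969469462
post 0.1513955841659462 59.12095401674972
tumb [0.56137316 0.38388606 0.09      ]
can [ 0.49029505 -0.39062313  0.09      ]
```

Axis (0.610, 0.035), fitted radius 161 mm (nominal 162). The tongue points to −150.6° and its own line agrees. The shaker is at about −5.6° (−6.6° if exactly 144° from the tongue), so it needs about 144.5° clockwise. Plan: straddle one post with the jaws opening tangentially and carry it round the arc. First I'll check which post gives joint angles within range.

```bash
cat >> h.py <<'E'
C0=np.array([0.6100,0.0350])
def pose(a,z,flip=0,r=.151):
    a=np.radians(a);p=[C0[0]+r*np.cos(a),C0[1]+r*np.sin(a),z]
    y=np.array([-np.sin(a),np.cos(a),0])*(-1 if flip else 1);zz=np.array([0,0,-1.])
    return p,np.c_[np.cross(y,zz),y,zz]
E
python3 - <<'E'
from h import *
base=14.75
for k in range(8):
  a0=(base-45*k+180)%360-180
  for fl in (0,1):
    row=[]
    for d in (0,40,80,120,150):
        q=arm.inverse_kinematics(*pose(a0-d,.09,fl)); row.append(None if q is None else (round(float(q[5]),2)))
    print(round(a0,1),fl,row)
E
```

```text
14.8 0 [-1.82, -1.26, -0.68, -0.04, 0.51]
14.8 1 [1.32, 1.88, 2.46, None, -2.63]
-30.2 0 [-1.19, -0.61, 0.04, 0.82, 1.5]
-30.2 1 [1.95, 2.53, None, -2.32, -1.64]
-75.2 0 [-0.53, 0.13, 0.93, 1.85, 2.5]
-75.2 1 [2.61, None, -2.21, -1.29, -0.64]
-120.2 0 [0.22, 1.04, 1.96, 2.8, -2.95]
-120.2 1 [-2.92, -2.1, -1.18, -0.34, 0.19]
-165.2 0 [1.16, 2.08, 2.89, -2.71, -2.25]
-165.2 1 [-1.98, -1.07, -0.25, 0.44, 0.89]
149.8 0 [2.19, None, -2.63, -2.03, -1.61]
149.8 1 [-0.96, -0.16, 0.51, 1.11, 1.53]
104.8 0 [None, -2.55, -1.96, -1.4, -0.98]
104.8 1 [-0.07, 0.59, 1.18, 1.74, 2.16]
59.8 0 [-2.47, -1.89, -1.33, -0.76, -0.3]
59.8 1 [0.67, 1.25, 1.81, 2.38, 2.85]
```

Post at −30.4° with no flip keeps the wrist mid-range. First I'll lower the open jaws around it.

```bash
python3 - <<'E'
from h import *
arm.grip(0.45)
arm.goto(*pose(-30.4,.2))
p,R=pose(-30.4,.088)
print(arm.move_linear(p,velocity=.08,stop_force=4), arm.current_position(), arm.current_t())
arm.grip(0.26)
print(arm.current_finger_gap(),arm.current_wrist_force(),arm.current_t())
for n in("side","top"):
    f=arm.grab_frame(n); cv2.imwrite(f"pics/{n}1.png",f["frame"][:,:,::-1])
E
```

```text
False [ 0.74071568 -0.04147532  0.08873208] 5.4083
0.26365682357849757 [-0.24685356 -0.83114112 -0.29258035] 5.9
```

View pics/side1.png

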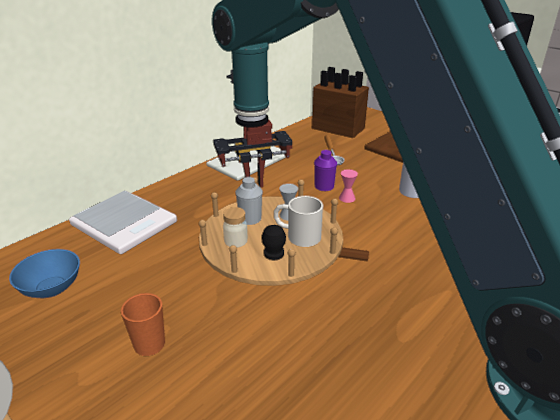

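The fingertips show at about (262,182), behind the shaker, with the body well above it. I'll check where the target post should appear.

```bash
python3 - <<'E'
from h import *
f=arm.grab_frame("side")
for a in (-30.4,-75.4,14.6,-120.4): print(a,proj(f,pose(a,.085,r=.15)[0]))
print(proj(f,pose(-30.4,.068)[0]))
c=f["frame"][110:230,190:350][:,:,::-1];cv2.imwrite("pics/c2.png",cv2.resize(c,(800,600),interpolation=cv2.INTER_CUBIC))
E
```

```text
-30.4 [254.444819 180.562039]
-75.4 [301.29507878 182.80330859]
14.6 [214.64746921 195.89116757]
-120.4 [334.79047607 202.07255534]
[254.5642871 186.3945411]
```

View pics/c2.png

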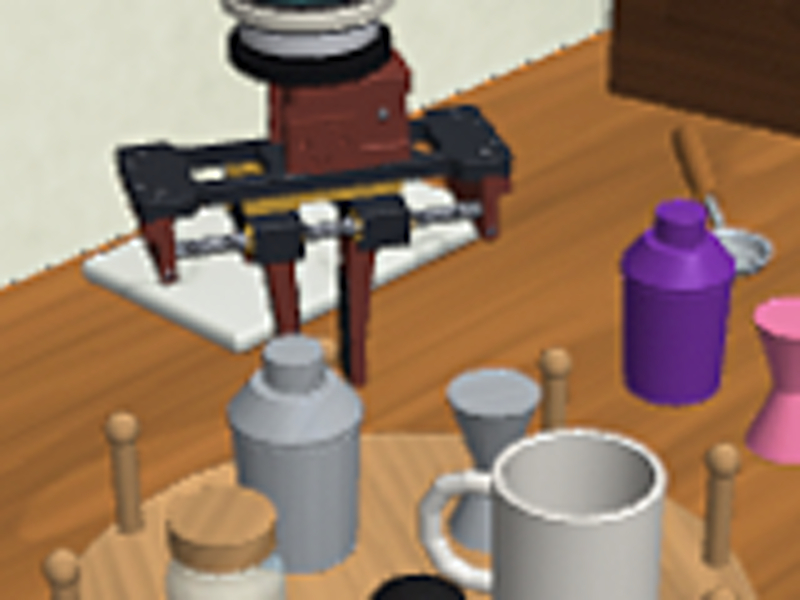

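The ball at crop (325,348) is between the two fingers, as intended. Now I'll carry it clockwise, starting with a short leg.

```bash
python3 - <<'E'
from h import *
for d in (8,16,24):
    p,R=pose(-30.4-d,.088); arm.move_linear(p,velocity=.05,rot=R); print(arm.current_wrist_force().round(2),arm.current_t())
for n in("side","top"):
    f=arm.grab_frame(n); cv2.imwrite(f"pics/{n}2.png",f["frame"][:,:,::-1])
E
```

```text
[ 0.35 -0.64  0.18] 6.625
[ 0.05 -0.42 -0.02] 7.2
[-0.29  0.27 -0.05] 7.775
```

View pics/side2.png

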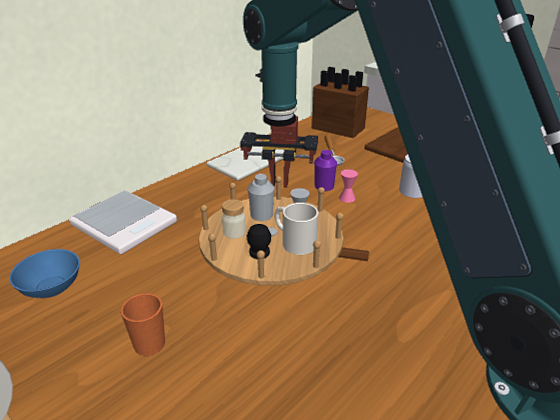

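The rack follows and everything is upright. Continuing to about 136°, stopping short.

```bash
python3 - <<'E'
from h import *
for d in range(32,137,8):
    p,R=pose(-30.4-d,.088); arm.move_linear(p,velocity=.05,rot=R)
    w=arm.current_wrist_force()
    if np.linalg.norm(w)>8: print("force",d,w);break
print(d,arm.current_t(),arm.current_wrist_force())
for n in("side","top"):
    f=arm.grab_frame(n); cv2.imwrite(f"pics/{n}3.png",f["frame"][:,:,::-1])
E
```

```text
136 15.925 [ 0.249824   -0.49416502  0.33435245]
```

View pics/side3.png

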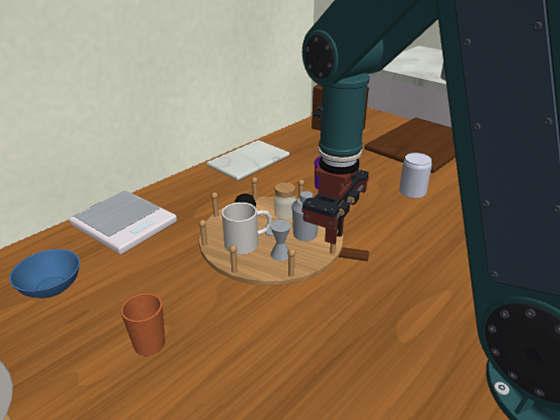

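View pics/top3.png

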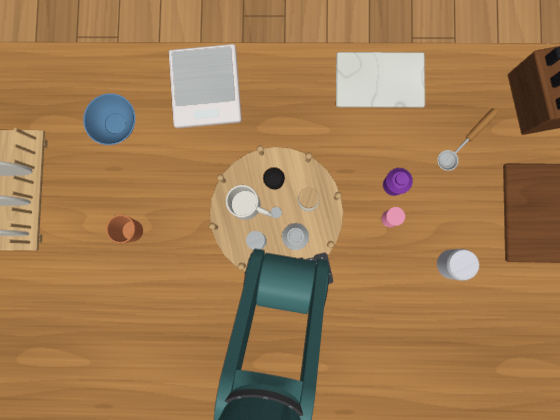

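All five are upright. The shaker is at top (295,236), partly clear of the arm. Measuring its cap.

```bash
python3 - <<'E'
from h import *
f=arm.grab_frame("top")
c=f["frame"][210:260,265:325][:,:,::-1];cv2.imwrite("pics/c3.png",cv2.resize(c,(720,600),interpolation=cv2.INTER_CUBIC))
for a in (-142,-146,-150.6): print(a,(proj(f,[C0[0]+.0775*np.cos(np.radians(a)),C0[1]+.0775*np.sin(np.radians(a)),.135])-[264.5,209.5])*12)
E
```

```text
-142 [366.21266247 317.71243888]
-146 [342.17436268 334.69077992]
-150.6 [313.13815645 352.08875395]
```

View pics/c3.png

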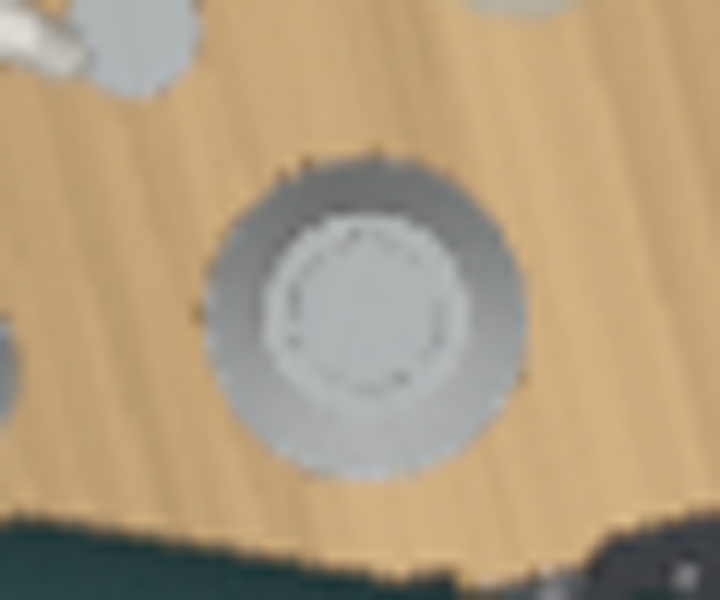

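The cap centre at crop (366,313) matches −142°, so 8.6° remain. Turning that, then releasing and retreating upward before a clear check.

```bash
python3 - <<'E'
from h import *
p,R=pose(-30.4-144.7,.088); arm.move_linear(p,velocity=.03,rot=R); arm.dwell(.3)
arm.grip(0.45); 
p,R=pose(-30.4-144.7,.25); arm.move_linear(p,velocity=.12)
arm.goto([.25,-.45,.3],R)
print(arm.current_t())
for n in("side","top"):
    f=arm.grab_frame(n); cv2.imwrite(f"pics/{n}4.png",f["frame"][:,:,::-1])
c=f["frame"][140:310,195:365][:,:,::-1];cv2.imwrite("pics/c4.png",cv2.resize(c,(600,600),interpolation=cv2.INTER_CUBIC))
q=.0775*np.array([np.cos(np.radians(-150.6)),np.sin(np.radians(-150.6))])+C0
print((proj(f,[*q,.135])-[194.5,139.5])*600/170)
E
```

```text
21.1667
[339.15828131 350.6143394 ]
```

View pics/c4.png

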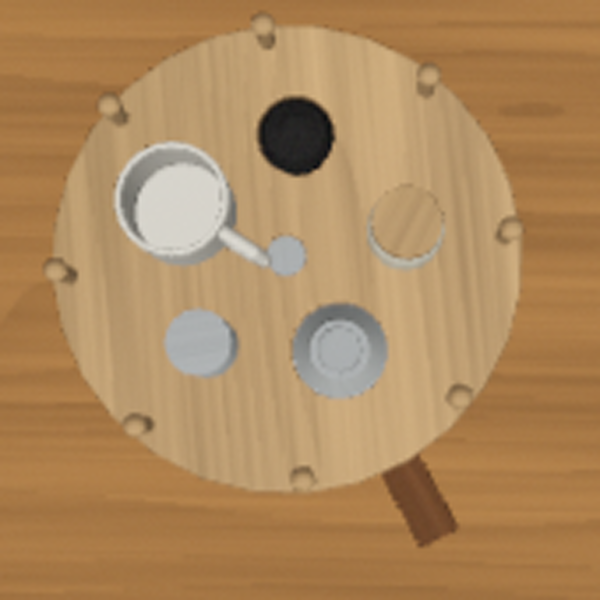

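View pics/side4.png

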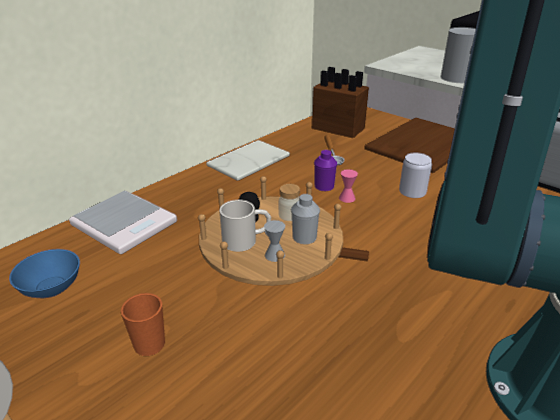

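The cap is at crop (340,347), and the on-line prediction is (339,351), about 1 mm away. All five are upright, with the tumbler and canister unmoved at (145,325) and (415,175). I'll cross-check with the side view, then hand in.

```bash
python3 - <<'E'
from h import *
t=np.radians(-150.6);u=np.array([np.cos(t),np.sin(t)]);n=np.array([-u[1],u[0]])
f=arm.grab_frame("top");s=170/600
p=ray(f,194.5+340*s,139.5+347*s,.135)[:2]-C0;print("top",p@u,p@n)
f=arm.grab_frame("side");p=ray(f,306,199,.135)[:2]-C0;print("side",p@u,p@n)
print(arm.current_wrist_force().round(2),arm.current_t());arm.close_job()
E
```

```text
top 0.07577127035412894 0.0015432713554539934
side 0.0780171567583345 -0.007292128137392634
[-0.42 -0.61 -0.02] 21.3667
the job is handed in; nothing more can be done
```

I turned the rack about 144.7° clockwise until the steel shaker stood behind the tongue, then let go and moved the arm clear. The job was handed in at 21.4 s. I did this by straddling one rim post with the fingers and carrying it round; the wrist force I read along the way stayed near 1 N or less.

**Shaker position:** the top view put it 1.5 mm off the tongue's centre line and 76 mm from the axis on the tongue's side. A rougher side-view reading, from a hand-picked pixel, gave −7 mm off and 78 mm out. The two differ by about 9 mm, but both are within the 15 mm limit.

**Everything else:** by eye in the last pictures, all five things stood upright on the deck and the tumbler and canister had not moved. I did not measure the rack's speed directly. I saw no failed checks.

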